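# Load the mould plate into the tart press and close the tamper

### The job

Set the tart press up for the next batch: lift the flat metal mould plate by its handle and set it down flat on the press bed with the notch in its long edge against the upright pivot pin and its free end swung out towards you by about two thirds of a right angle, and let go. The overarm leaves no room for a hand on the handle, so then push the plate by its other long edge to swing it round the pin until it lies flush against both the pin and the stop block; last, press the tamper's knob all the way down into the cup. Leave the jars, the tin and the mug standing where they are.

Things in the scene. Friction and masses are not known exactly. Their poses are not given: they have to be found in the camera images.
- press: Grey tart press, fixed on the table. Origin: centre of the bed's underside; x points away from the robot to its column, y left, z up. The flat bed is 245 mm (x) by 235 mm (y), its top 14 mm above the table. At the rear the column (60 mm wide, front face at x 69.5 mm, y -33.5 mm) carries an overarm.
- pivot_pin (a point): Axis of the pivot pin at the level of the bed's top: an upright steel pin of 12 mm diameter, 22 mm tall, fixed in the press bed.
- overarm_front (a point): Middle of the overarm's front face, at press x -19, y -33.5 mm, 110 mm above the table. The overarm is 56 mm wide and spans from here back to the column, 87 to 134 mm above the table with its bushes; the tamper runs upright through it at press x 10.5, y -33.5 mm.
- stop_face (a point): Middle of the front face of the steel stop block (30 mm wide, 18 mm high) at the level of the bed's top: press x 57.5, y -83.5 mm. Fixed on the bed at the right rear; the plate's notched edge meets this face when home.
- tamper (a joint): Travel of the tamper in m: 0 raised, 0.032 fully down. Push it down against about 4 N; it stays where it is left. Its lower end is a disc of 42 mm diameter, 52 mm above the table when raised (22 mm over a plate on the bed); fully down it stands 10 mm deep in the cup, not touching its floor. If the cup is not below, it stops short on the plate.
- tamper_knob (a point): Centre of the top of the tamper's wooden mushroom knob (46 mm across, 24 mm high), 197 mm above the table when raised; it goes down with the tamper.
- mould: Loose flat bare metal plate, 190 (its x) x 130 (y) x 16 mm, about 0.45 kg, flat on the table at first. Origin: centre of its underside. Has one round cup (52 mm wide, 12 mm deep), a strap handle, and a notch 14 mm wide, 16 mm deep, flared to 28 mm at its mouth, in the long edge at +y, 66 mm towards -x. Home in the press, its y points along the press's x and its x along the press's -y.
- mould_notch (a point): Point of the plate where the pivot pin's axis stands when the pin is home at the bottom of the notch; at plate x -66, y 55, z 0 mm (10 mm inside the edge). As the plate swings round the pin, its other long edge travels to the press's right as well as forward: push about the middle of that edge and follow the arc. A straight push may jam; a push near the free end may draw the notch off the pin.
- mould_cup (a point): Centre of the cup's mouth, on the plate's top; at plate x 30, y 18, z 16 mm.
- mould_grip (a point): Centre of the handle's bar: a steel bar 70 mm long (along the plate's x), 12 mm wide, 14 mm high, with its middle 45 mm above the plate's underside and 22 mm free below it; at plate x -5, y -26 mm, near the centre of mass.
- cinnamon: Bystander: spice jar with a white cap, 56 mm across, 111 mm tall, standing behind the mould plate; origin at the centre of its underside.
- nutmeg_tin: Bystander: small rectangular tin, 36 x 56 x 67 mm, standing between the mould plate and the press, farther back; origin at the centre of its underside.
- cayenne: Bystander: small spice jar with a red cap, 40 mm across, 65 mm tall, standing behind and left of the mould plate; origin at the centre of its underside.
- mug_1: Bystander: white mug, 92 x 123 x 95 mm, right of the press; origin at the centre of its underside.

How it is judged:
On the way, in this order (a step that is already met when the one before it is completed fails the run):
1. the plate lies flat on the bed, let go, with its notch at the pivot pin (within 12 mm) and its free end swung out towards the robot, at least 25 degrees from home (horizontal distance between mould_notch and pivot_pin below 0.012 m and z of mould in the frame of press between 0.011 and 0.017 m and angle between mould's own z axis and vertical below 0.05 rad and angle between the x axis of mould and the y axis of press, either way round above 0.436 rad and x of mould_cup in the frame of press below 0.03 m and contact force between the fingers and mould below 0.3 N and linear speed of mould below 0.01 m/s), for 0.2 s.
2. on its way, 8 to 20 degrees from home, the plate still has its notch at the pin (within 12 mm) and lies on the bed (angle between the x axis of mould and the y axis of press, either way round between 0.14 and 0.35 rad and horizontal distance between mould_notch and pivot_pin below 0.012 m and z of mould in the frame of press below 0.018 m).
3. the plate lies home against pin and stop (notch within 5 mm of the pin, heading within 2 degrees) with the tamper still raised (less than 16 mm down) (angle between the x axis of mould and the y axis of press, either way round below 0.035 rad and horizontal distance between mould_notch and pivot_pin below 0.005 m and value of joint tamper below 0.016 m), for 0.2 s.
At the end, for the whole second after the job is handed in: The mould plate lies flat and at rest on the press bed, its notch within 5 mm of full contact with the pin and its long side within 2 degrees of the line of pin and stop; the tamper is at least 28 mm down, in the cup; the jars, the tin and the mug stand upright, less than 40 mm from where they were (angle between the x axis of mould and the y axis of press, either way round below 0.035 rad and horizontal distance between mould_notch and pivot_pin below 0.005 m and z of mould in the frame of press below 0.017 m and angle between mould's own z axis and vertical below 0.04 rad and value of joint tamper above 0.028 m and linear speed of mould below 0.01 m/s and angle between each of cinnamon, cayenne, nutmeg_tin, mug_1's own z axis and vertical below 0.2 rad); the robot touches nothing.
It fails at once if a bystander (spice jar with white cap, small jar with red cap, tin or mug) is moved by more than 40 mm (distance of any of cinnamon, cayenne, nutmeg_tin, mug_1 from where it was at the start of the episode above 0.04 m).
It also fails if it takes over 54 s, if anything falls off the work surface, if the arm or the gripper's body presses on something with over 40 N, if the wrist force passes 120 N, or if a joint passes its speed limit or range.

### The arm

A 6-joint arm with a two-finger parallel gripper is mounted at the origin on a cart in front of the work surface, level with it; the furniture and walls round the work are solid. World frame = base frame: x ahead of the robot, y to its left, z up, the work surface at z = 0. Lengths are in m, angles in rad, forces in N, time in s.
With the tool pointing down it reaches from about 0.275 to 1 m from the base axis. Payload 8.4 kg.
Tool frame: the origin (TCP) lies midway between the tips of the shut fingers; the grasp point (between the pads) lies 19 mm behind it; z points along the fingers, y is the line along which they close (so a half turn about z gives the same grasp; the last joint's range is limited). The gripper opens to 85 mm and grips with 20 to 120 N. Pads are 22 mm wide; open, the fingers measure 114 mm over their backs; the gripper's body (76 mm by 85 mm) begins 54 mm behind the grasp point. The pads swing forward as they close: fully open they stand 13 mm farther back than shut.
Start: joints at [-1.149, 0.353, 1.633, -0, 1.155, -0.002], TCP at [0.257, -0.57, 0.203] pointing down, gripper open.
Joint ranges: [-2.63, 2.63], [-0.92, 2.1], [0.06, 2.66], [-1.3, 4.44], [0, 2.69], [-3.02, 3.02]. Speed limits (rad/s): [2.22, 2.22, 2.79, 3.14, 3.14, 3.14].

### API

Orientations are given as a rotation vector (axis times angle).
In Python, from station import r gives the robot as it stands. The module is installed in compiled form; this text tells all that it offers.
- The arm moves only by the shell command python3 -m handwheel 'ROWS' [OPENING] [FORCE]. ROWS is JSON, a list of rows, each a list of 6 numbers: the shift along the tool's x, y, z as a fraction of full scale, then the turn, a rotation vector about the tool's x, y, z as a fraction of full scale. In form: [[x, y, z, ax, ay, az], ...]. A call has 1 to 20 rows; each row is the pose to reach, as a shift and turn from the pose commanded when the call began, along the tool's axes at that moment; what a row does not reach only later rows make up. Full scale, the value 1, is 0.3 m for a shift and 45 degrees for a turn. A row lasts 1/10 s, in which the tool goes at most 50 mm and 8.59 degrees, less where a joint would pass 70% of its speed; a pose out of reach is approached as far as the arm can. A call with a number of a shift or a turn outside -1 to 1 is refused whole. A call with a gripper value outside its range is refused whole. OPENING is the opening, from -1 (shut) to 1 (fully open), set as the call begins (- or left out, the last holds). The fingers move at their own pace and stop on an object; FORCE is the grip in N (left out, the last holds). Time passes only in rows, so rows that repeat a pose let the fingers close. It gives the time, the measured TCP pose, the force, the opening and the grip force at its end, in the units of the state.
- r.read_state(): the state, without advancing time (a new reading comes with each control period).
- r.snapshot(name): name is "side" or "top"; returns the picture (400x640x3 uint8, red, green, blue); there is no depth.
- r.get_calibration(name): a dict with "vertical_fov" (degrees; the focal length in pixels is half the picture's height over the tangent of half this angle, whatever the lens; pixels are square), "cx", "cy" (the principal point, pixels), "world_from_camera" (4x4, takes a point from camera to world coordinates). Camera axes: x right, y down, z forward; pixel columns grow to the right and rows downward; lengths in m; the calibration is good to about 2 mm. A picture is of the moment at which its call begins. get_calibration takes no time and is no camera call.
- r.hand_in(): hands the job in; it is judged then, once.
The state is a dict: "t": time; "joint_pos": joint angles; "qd": joint speeds; "joint_torque": joint torques, N m; "tool_pos": TCP position; "eef_rot": TCP orientation; "wrist_force": force on the tool from outside, world axes, zero at the start; "wrist_torque": the same for the moment, N m; "finger_gap": opening from 0.0 (shut) to 1.0 (fully open); "finger_force": force on a finger pad.
Only numpy, scipy, OpenCV 4.12 (cv2) and the standard library are available. Lean on these libraries where they do the work, as an engineer would, in place of code of your own. Each camera call takes 0.05 s, during which the arm holds its last target. There are 200 camera calls.

## Working session

There is one attempt and no reset: what is moved stays moved. The work goes in short steps, Python scripts to look and compute and a shell command to move; the robot and the scene stay as the last step left them, time stands still between calls to the robot, and variables do not carry over. Pictures are saved under pics/ and viewed, at most 10 in all, crops included, and the job is handed in when it is done.

```bash
mkdir -p pics
python3 - <<'E'
from station import r
import cv2,numpy as np
for n in("side","top"):
    cv2.imwrite(f"pics/{n}0.png",r.snapshot(n)[:,:,::-1]); c=r.get_calibration(n); print(n,c["vertical_fov"],c["cx"],c["cy"],np.round(c["world_from_camera"],3).tolist())
s=r.read_state();print(s["t"],s["tool_pos"],s["eef_rot"])
E
```

```text
side 57.49179800231898 317.26032002021924 200.74673559980823 [[-0.917, -0.279, 0.284, 0.206], [-0.398, 0.628, -0.668, 0.872], [0.008, -0.726, -0.687, 0.997], [0.0, 0.0, 0.0, 1.0]]
top 47.63160347809876 317.37394957335135 201.90648486641675 [[0.048, -0.974, 0.223, 0.275], [-0.999, -0.049, 0.004, 0.048], [0.007, -0.223, -0.975, 1.507], [0.0, 0.0, 0.0, 1.0]]
0.1 [ 0.25683833 -0.56931337  0.20194801] [-3.07020339e+00 -6.60540815e-01  3.97313081e-04]
```

View pics/top0.png

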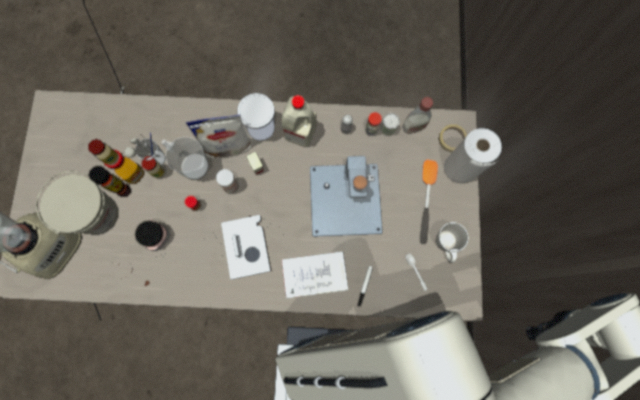

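View pics/side0.png

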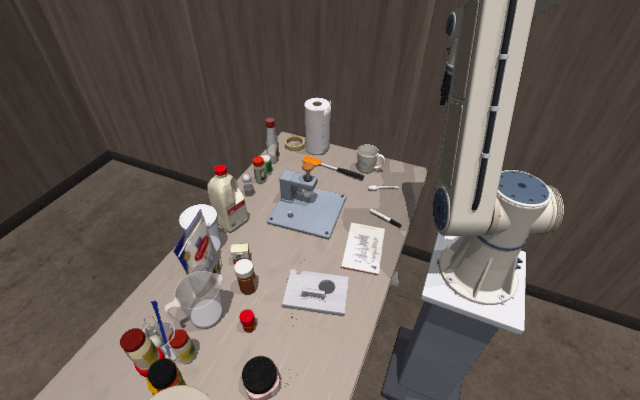

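The top view shows the plate at about (245,247), with the notch at about (258,220), and the press bed at about (346,200). The pin is near (327,186) and the knob near (361,183). The side view shows the plate at (316,292) and the pin at (290,214).

Run:
```python
import cv2,numpy as np
t=cv2.imread("pics/top0.png");s=cv2.imread("pics/side0.png")
z=lambda i,x,y,w,h,k:cv2.resize(i[y:y+h,x:x+w],None,fx=k,fy=k,interpolation=cv2.INTER_CUBIC)
a=np.vstack([np.hstack([z(t,215,205,66,50*3//2,6)[:300*1+150],z(t,300,150,66,75,6)])])
cv2.imwrite("pics/c1.png",np.hstack([z(t,215,207,64,75,6),z(t,306,150,64+4,75,6)]))
cv2.imwrite("pics/c2.png",np.hstack([z(s,278,262,76,60,5),z(s,264,165,84,75,5)[:300]]))
```

```text
(no output)
```

View pics/c1.png

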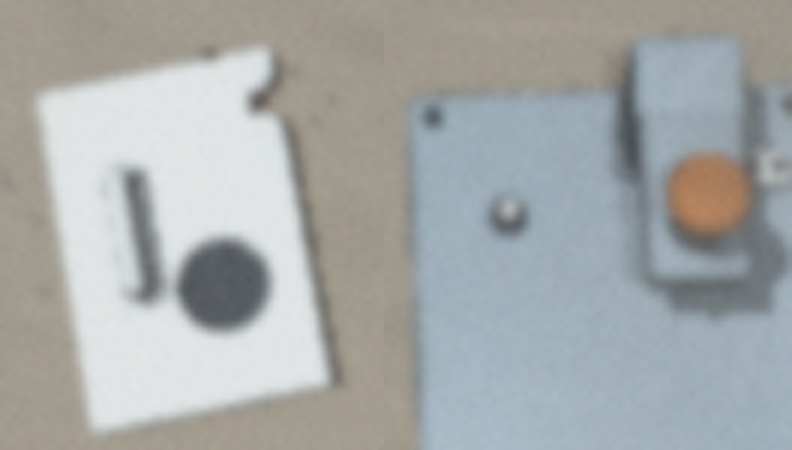

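View pics/c2.png

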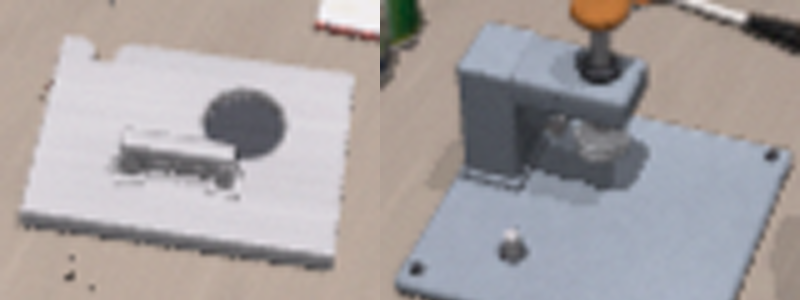

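The crops show the plate corners, notch, cup and handle sharply. The bed corner, pin top and knob are also clear. Next I fit the poses from both cameras.

```bash
cat > h.py <<'E'
import numpy as np
from station import r
from scipy.optimize import least_squares
def proj(n,P):
    c=r.get_calibration(n);T=np.linalg.inv(c["world_from_camera"]);f=200/np.tan(np.radians(c["vertical_fov"]/2))
    q=np.asarray(P,float)@T[:3,:3].T+T[:3,3]
    return q[:,:2]/q[:,2:]*f+[c["cx"],c["cy"]]
def ray(n,uv,z):
    c=r.get_calibration(n);T=np.array(c["world_from_camera"]);f=200/np.tan(np.radians(c["vertical_fov"]/2))
    d=T[:3,:3]@[(uv[0]-c["cx"])/f,(uv[1]-c["cy"])/f,1];return T[:3,3]+d*(z-T[2,3])/d[2]
def tf(p,P):
    P=np.asarray(P,float);c,s=np.cos(p[2]),np.sin(p[2])
    return np.c_[p[0]+c*P[:,0]-s*P[:,1],p[1]+s*P[:,0]+c*P[:,1],P[:,2]]
def fit(obs,p0):
    L=[(n,np.array([o[0] for o in v])/1e3,np.array([o[1] for o in v],float)) for n,v in obs.items()]
    g=lambda p:np.concatenate([(proj(n,tf(p,P))-u).ravel() for n,P,u in L])
    s=least_squares(g,p0,loss="soft_l1",x_scale=[.1,.1,1]);return s.x,g(s.x).reshape(-1,2).round(1)
def crop(k,ox,oy,u,v): return ((u+.5)/k-.5+ox,(v+.5)/k-.5+oy)
E
python3 - <<'E'
from h import *
t=lambda u,v:crop(6,215,207,u,v); s=lambda u,v:crop(5,278,262,u,v)
C=[(-95,65,16),(-95,-65,16),(95,-65,16),(95,65,16),(30,18,16)]
T=[t(268,46),t(38,95),t(92,434),t(333,384),t(224,284)]
S=[s(67,38),s(22,212),s(333,258),s(352,75),s(244,122)]
for o in({"top":list(zip(C,T))},{"side":list(zip(C,S))},{"top":list(zip(C,T)),"side":list(zip(C,S))}):
    p,e=fit(o,[.4,.25,np.pi]);print("mould",p.round(4),np.degrees(p[2]).round(1),e.tolist())
print("grip",tf(p,[(-.005,-.026,.045)]),"notch",tf(p,[(-.066,.055,0)]))
t=lambda u,v:crop(6,306,150,u-384,v); s=lambda u,v:crop(5,264,165,u-380,v)
C=[(122.5,117.5,14),(47.5,62.5,36),(10.5,-33.5,197),(-122.5,117.5,14),(-122.5,-117.5,14)]
T=[t(411,100),t(510,212),t(711,195),(313,235),(382.5,235)]
S=[(47.5,62.5,36),(-122.5,-117.5,14),(-122.5,117.5,14),(122.5,117.5,14)];U=[s(512,235),s(795,153),(325,234.5),s(395,289)]
for o in({"top":list(zip(C,T))},{"side":list(zip(S,U))},{"top":list(zip(C,T)),"side":list(zip(S,U))}):
    p,e=fit(o,[.45,-.05,0]);print("press",p.round(4),np.degrees(p[2]).round(1),e.tolist())
print("pin",tf(p,[(.0475,.0625,.014)]))
for n,uv,z in(("cinn",(226,177),.111),("tin",(255,160),.067),("cay",(192,203),.065),("mug",(452,235),.095)):print(n,ray("top",uv,z).round(3))
E
```

```text
mould [0.4547 0.2862 3.3982] 194.7 [[0.0, 0.3], [-0.0, -0.0], [0.4, -0.1], [-0.4, -0.1], [0.1, 0.0]]
mould [0.4542 0.2892 3.3976] 194.7 [[-0.5, -0.3], [-0.4, 0.0], [0.3, -0.1], [0.5, 0.0], [0.1, 0.3]]
mould [0.4545 0.2876 3.3975] 194.7 [[-0.4, 0.3], [-0.4, -0.0], [-0.1, -0.1], [-0.9, -0.1], [-0.4, 0.0], [-0.4, -0.7], [-0.3, -0.5], [0.4, -0.6], [0.6, -0.4], [0.2, -0.2]]
grip [[0.45277785 0.31400417 0.045     ]] notch [[0.53229138 0.25107882 0.        ]]
press [ 0.6293 -0.0402  0.0774] 4.4 [[-0.1, -0.3], [0.3, -0.0], [0.6, -0.1], [-1.1, 1.5], [-0.1, -0.5]]
press [ 0.6313 -0.0344  0.0885] 5.1 [[-0.1, -0.1], [-0.2, -0.3], [4.1, 2.8], [-0.9, -1.4]]
press [ 0.6305 -0.0391  0.079 ] 4.5 [[-0.4, -0.6], [-0.0, -0.4], [0.3, -0.5], [-1.4, 1.1], [-0.3, -0.9], [0.5, -1.0], [0.5, -0.7], [4.4, 2.1], [-0.2, -2.4]]
pin [[0.6728844  0.02691393 0.014     ]]
cinn [0.661 0.35  0.111]
tin [0.737 0.269 0.067]
cay [0.581 0.462 0.065]
mug [ 0.512 -0.374  0.095]
```

```bash
cat >> h.py <<'E'
from scipy.spatial.transform import Rotation as R
def go(x,y,z,yaw=None):
    """print row for TCP target, yaw=world direction (deg) of the tool's y, mod 180; also levels tool"""
    s=r.read_state();A=R.from_rotvec(s["eef_rot"]);p=np.array(s["tool_pos"]);ty=A.as_matrix()[:,1]
    cur=np.degrees(np.arctan2(ty[1],ty[0]))
    if yaw is None: yaw=cur
    yaw=cur+(yaw-cur+90)%180-90;a=np.radians(yaw)
    Y=np.array([np.cos(a),np.sin(a),0]);Z=np.array([0,0,-1.]);B=R.from_matrix(np.c_[np.cross(Y,Z),Y,Z])
    d=A.inv().apply(np.array([x,y,z])-p)/.3;w=(A.inv()*B).as_rotvec()/np.radians(45)
    print("t",s["t"],"p",p.round(4),"yaw",cur.round(1),"->",round(yaw,1),"j6",round(s["joint_pos"][5],2),"F",np.round(s["wrist_force"],1),"row",d.round(3).tolist(),w.round(3).tolist())
E
python3 -c "
from h import *
go(.4528,.314,.12,284.7); go(.4528,0,.2,284.7)"
```

```text
t 0.1 p [ 0.2568 -0.5693  0.2019] yaw -65.7 -> -75.3 j6 -0.0 F [-0.7  0.2  0.2] row [1.806, -2.415, 0.276] [-0.001, 0.0, 0.213]
t 0.1 p [ 0.2568 -0.5693  0.2019] yaw -65.7 -> -75.3 j6 -0.0 F [-0.7  0.2  0.2] row [1.376, -1.461, 0.008] [-0.001, 0.0, 0.213]
```

```bash
python3 -m handwheel '[[0.6,-0.8,0,0,0,0],[0.6,-0.8,0,0,0,0],[0.6,-0.8,0,0,0,0],[0.6,-0.8,0,0,0,0],[0.6,-0.8,0,0,0,0],[0.6,-0.8,0,0,0,0],[0.6,-0.8,0,0,0,0],[0.6,-0.8,0,0,0,0]]' 1 && python3 -m handwheel '[[0.6,-0.8,0,0,0,0],[0.6,-0.8,0,0,0,0],[0.6,-0.8,0,0,0,0],[0.6,-0.8,0,0,0,0],[0.6,-0.8,0,0,0,0],[0.6,-0.8,0,0,0,0],[0.6,-0.8,0,0,0,0],[0.6,-0.8,0,0,0,0]]'; python3 -c "
from h import *
go(.4528,.314,.12,284.7)"
```

```text
t: 0.9
tool_pos: [0.3227, -0.2762, 0.2027]
eef_rot: [3.07, 0.665, 0.0]
wrist_force: [0.1, -0.6, -0.2]
finger_gap: 1.006
finger_force: 0.0
t: 1.7
tool_pos: [0.3885, 0.0161, 0.2025]
eef_rot: [3.07, 0.665, -0.0]
wrist_force: [0.7, -0.4, -0.1]
finger_gap: 0.999
finger_force: 0.0
t 1.7 p [0.3885 0.0161 0.2025] yaw -65.6 -> -75.3 j6 1.18 F [ 0.7 -0.4 -0.1] row [0.606, -0.816, 0.274] [0.001, 0.0, 0.216]
```

```bash
python3 -m handwheel '[[0.606,-0.816,0.27,0,0,0.216],[0.606,-0.816,0.27,0,0,0.216],[0.606,-0.816,0.27,0,0,0.216],[0.606,-0.816,0.27,0,0,0.216],[0.606,-0.816,0.27,0,0,0.216],[0.606,-0.816,0.27,0,0,0.216],[0.606,-0.816,0.27,0,0,0.216],[0.606,-0.816,0.27,0,0,0.216],[0.606,-0.816,0.27,0,0,0.216],[0.606,-0.816,0.27,0,0,0.216]]' 1
python3 - <<'E'
from h import *
import cv2
go(.4528,.314,.026,284.7)
i=r.snapshot("side")[:,:,::-1]
cv2.imwrite("pics/a1.png",cv2.resize(i[200:320,260:380],None,fx=5,fy=5,interpolation=cv2.INTER_CUBIC))
E
```

```text
t: 2.7
tool_pos: [0.4534, 0.3115, 0.1216]
eef_rot: [3.116, 0.394, -0.001]
wrist_force: [0.5, -0.6, 0.4]
finger_gap: 1.0
finger_force: 0.0
t 2.7 p [0.4534 0.3115 0.1216] yaw -75.6 -> -75.3 j6 1.92 F [ 0.5 -0.6  0.4] row [0.0, -0.009, 0.319] [0.001, 0.001, -0.006]
```

View pics/a1.png

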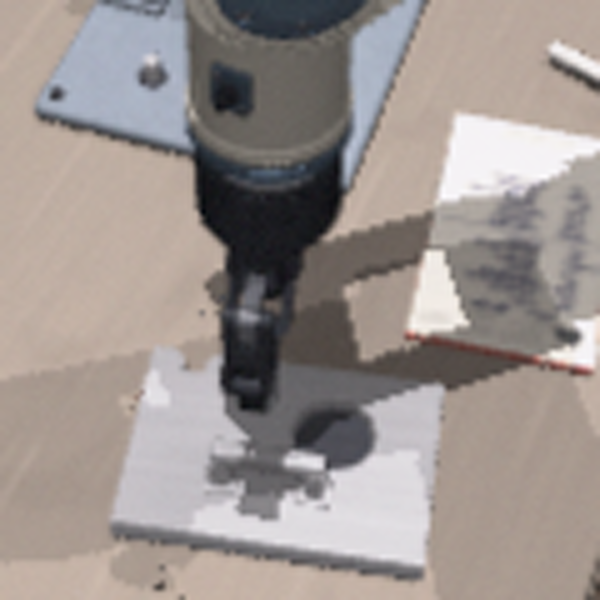

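The fingers straddle the bar line, directly above the handle at crop (262,460), so I descend and close.

```bash
python3 -m handwheel '[[0,-0.009,0.15,0,0,0],[0,-0.009,0.25,0,0,0],[0,-0.009,0.319,0,0,0],[0,-0.009,0.319,0,0,0],[0,-0.009,0.319,0,0,0],[0,-0.009,0.319,0,0,0]]' 1 && python3 -m handwheel '[[0,0,0,0,0,0],[0,0,0,0,0,0],[0,0,0,0,0,0],[0,0,0,0,0,0],[0,0,0,0,0,0],[0,0,0,0,0,0],[0,0,0,0,0,0],[0,0,0,0,0,0],[0,0,0,0,0,0],[0,0,0,0,0,0]]' -1 80; python3 -m handwheel '[[0,0,-0.05,0,0,0],[0,0,-0.15,0,0,0],[0,0,-0.25,0,0,0],[0,0,-0.3,0,0,0],[0,0,-0.3,0,0,0],[0,0,-0.3,0,0,0],[0,0,-0.3,0,0,0]]'
```

```text
t: 3.35
tool_pos: [0.4533, 0.3166, 0.0275]
eef_rot: [-3.115, -0.397, -0.003]
wrist_force: [-0.4, 0.5, -0.2]
finger_gap: 0.997
finger_force: 0.0
t: 4.35
tool_pos: [0.4521, 0.3164, 0.0259]
eef_rot: [3.116, 0.398, -0.0]
wrist_force: [-0.3, 0.2, 0.8]
finger_gap: 0.001
finger_force: 0.0
t: 5.05
tool_pos: [0.4514, 0.3159, 0.1147]
eef_rot: [3.115, 0.398, -0.003]
wrist_force: [-1.0, 0.3, -0.5]
finger_gap: -0.001
finger_force: 0.0
```

The grasp missed: the gap is 0. I look again.

Run:
```python
from h import *
import cv2
go(.4528,.314,.026,284.7)
s=r.read_state();p=s["tool_pos"];print(s["eef_rot"],proj("side",[p,[.4528,.314,.045]]),proj("top",[p,[.4528,.314,.045]]))
i=r.snapshot("side")[:,:,::-1];j=r.snapshot("top")[:,:,::-1]
cv2.imwrite("pics/a2.png",np.hstack([cv2.resize(i[230:330,270:360],None,fx=5,fy=5,interpolation=cv2.INTER_CUBIC),cv2.resize(j[200:300,215:285],None,fx=5,fy=5,interpolation=cv2.INTER_CUBIC)]))
```

```text
t 5.05 p [0.4514 0.3159 0.1147] yaw -75.4 -> -75.3 j6 1.92 F [-1.   0.3 -0.5] row [0.003, 0.007, 0.296] [0.001, 0.002, -0.003]
[ 3.11538664e+00  3.97976125e-01 -2.63428644e-03] [[313.51245054 278.37055706]
 [313.32003787 291.16957446]] [[230.5385586  242.65865135]
 [235.03338831 245.1701999 ]]
```

View pics/a2.png

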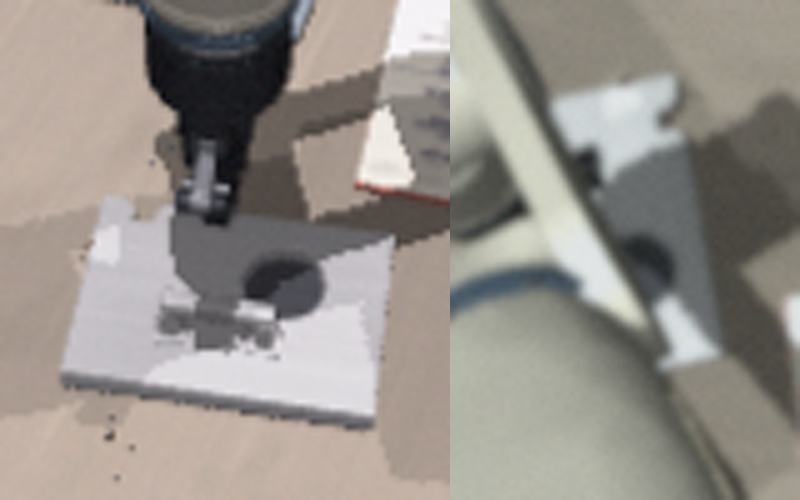

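The plate hasn't moved. I lower the shut fingers onto the bar to measure its height by contact.

```bash
f() { grep -E "tool_pos|wrist"; }
python3 -m handwheel '[[0.003,0.007,0.08,0,0,0],[0.003,0.007,0.16,0,0,0],[0.003,0.007,0.183,0,0,0],[0.003,0.007,0.183,0,0,0]]' | f
python3 -m handwheel '[[0,0,0.01,0,0,0],[0,0,0.01,0,0,0]]' | f
python3 -m handwheel '[[0,0,0.01,0,0,0],[0,0,0.01,0,0,0]]' | f
python3 -m handwheel '[[0,0,0.01,0,0,0],[0,0,0.01,0,0,0]]' | f
```

```text
tool_pos: [0.4525, 0.3139, 0.0596]
wrist_force: [-0.1, -0.6, 0.7]
tool_pos: [0.454, 0.3149, 0.0585]
wrist_force: [0.6, -0.7, 0.5]
tool_pos: [0.4537, 0.3147, 0.0552]
wrist_force: [0.0, 0.6, 0.1]
tool_pos: [0.4534, 0.3145, 0.0518]
wrist_force: [0.8, 0.3, 0.4]
```

```bash
f() { grep -E "tool_pos|wrist"; }
for i in 1 2; do :; done
python3 -m handwheel '[[0,0,0.01,0,0,0],[0,0,0.01,0,0,0]]' | f
python3 -m handwheel '[[0,0,0.01,0,0,0],[0,0,0.01,0,0,0]]' | f
python3 -m handwheel '[[0,0,0.01,0,0,0],[0,0,0.01,0,0,0]]' | f
python3 - <<'E'
from h import *
import cv2
s=r.read_state();print(s["tool_pos"],proj("side",[s["tool_pos"]]))
i=r.snapshot("side")[:,:,::-1]
cv2.imwrite("pics/a3.png",cv2.resize(i[260:330,275:355],None,fx=8,fy=8,interpolation=cv2.INTER_CUBIC))
E
```

```text
tool_pos: [0.4533, 0.3145, 0.0486]
wrist_force: [0.7, -0.3, -0.7]
tool_pos: [0.4533, 0.3144, 0.0456]
wrist_force: [0.6, 0.6, 1.2]
tool_pos: [0.4533, 0.3144, 0.0426]
wrist_force: [-0.5, -0.8, -0.4]
[0.45332976 0.31442069 0.04259751] [[313.10208562 291.66226463]]
```

View pics/a3.png

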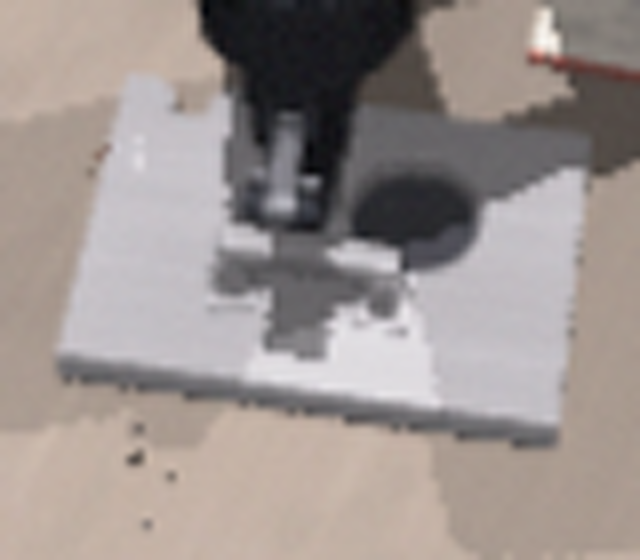

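The shut fingertips appear behind or above the bar: tip at crop (285,220), against TCP projected to (305,253). That suggests the tool sits higher than reported, so I keep lowering carefully until contact.

```bash
f() { grep -E "tool_pos|wrist"; }
python3 -m handwheel '[[0,0,0.01,0,0,0],[0,0,0.02,0,0,0],[0,0,0.03,0,0,0],[0,0,0.03,0,0,0]]' | f
python3 -m handwheel '[[0,0,0.007,0,0,0],[0,0,0.007,0,0,0]]' | f
python3 -m handwheel '[[0,0,0.007,0,0,0],[0,0,0.007,0,0,0]]' | f
python3 -m handwheel '[[0,0,0.007,0,0,0],[0,0,0.007,0,0,0]]' | f
```

```text
tool_pos: [0.4532, 0.3144, 0.0335]
wrist_force: [0.8, 0.0, -0.2]
tool_pos: [0.4534, 0.3145, 0.0317]
wrist_force: [-0.7, -0.7, -0.8]
tool_pos: [0.4535, 0.3145, 0.0296]
wrist_force: [0.3, -0.1, 0.1]
tool_pos: [0.4534, 0.3145, 0.0275]
wrist_force: [0.5, 0.2, 0.5]
```

```bash
f() { grep -E "tool_pos|wrist"; }
python3 -m handwheel '[[0,0,0.007,0,0,0],[0,0,0.007,0,0,0]]' | f
python3 -m handwheel '[[0,0,0.007,0,0,0],[0,0,0.007,0,0,0]]' | f
python3 -m handwheel '[[0,0,0.007,0,0,0],[0,0,0.007,0,0,0]]' | f
python3 -m handwheel '[[0,0,0.005,0,0,0],[0,0,0.005,0,0,0]]' | f
python3 -m handwheel '[[0,0,0.005,0,0,0],[0,0,0.005,0,0,0]]' | f
python3 - <<'E'
from h import *
import cv2
s=r.read_state();p=s["tool_pos"];print(p,proj("side",[p]),s["t"])
i=r.snapshot("side")[:,:,::-1]
cv2.imwrite("pics/a4.png",cv2.resize(i[260:330,275:355],None,fx=8,fy=8,interpolation=cv2.INTER_CUBIC))
E
```

```text
tool_pos: [0.4534, 0.3145, 0.0253]
wrist_force: [0.4, 0.7, 0.1]
tool_pos: [0.4536, 0.3146, 0.0235]
wrist_force: [0.8, 0.4, 0.1]
tool_pos: [0.4537, 0.3147, 0.0233]
wrist_force: [-6.3, -3.7, 25.3]
tool_pos: [0.4537, 0.3147, 0.0231]
wrist_force: [-11.3, -7.6, 43.2]
tool_pos: [0.4538, 0.3148, 0.0231]
wrist_force: [-16.6, -10.6, 61.3]
[0.45377035 0.3147853  0.02306332] [[312.91947377 295.26177268]] 8.8
```

View pics/a4.png

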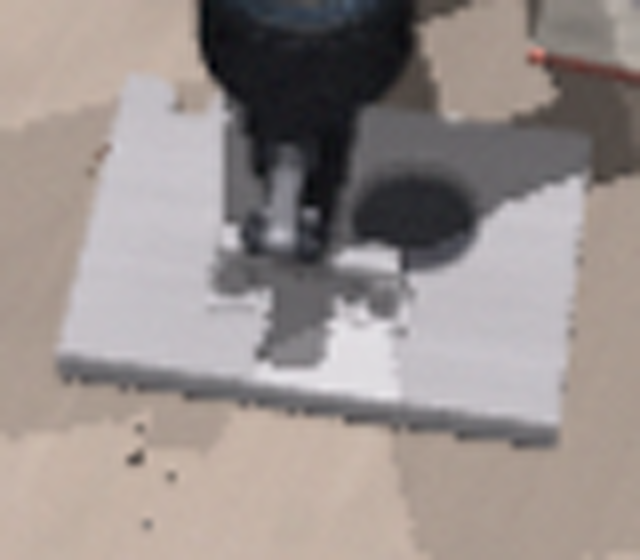

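The fingers touched the bar top (true z 0.052) at a reading of 0.0233, so the reported z is about 29 mm low here. I release the load, re-grasp at the corrected height, and measure the lateral offset.

```bash
python3 -c "
from h import *
print(ray('side',(275+285/8-.5,260+252/8-.5),.052),ray('side',(275+310/8-.5,260+258/8-.5),.052))"
python3 -m handwheel '[[0,0,-0.04,0,0,0],[0,0,-0.13,0,0,0],[0,0,-0.13,0,0,0],[0,0,-0.13,0,0,0],[0,0,-0.13,0,0,0]]' 1 && python3 -m handwheel '[[0,0,0.06,0,0,0],[0,0,0.12,0,0,0],[0,0,0.18,0,0,0],[0,0,0.208,0,0,0],[0,0,0.208,0,0,0],[0,0,0.208,0,0,0]]' 1 && python3 -m handwheel '[[0,0,0,0,0,0],[0,0,0,0,0,0],[0,0,0,0,0,0],[0,0,0,0,0,0],[0,0,0,0,0,0],[0,0,0,0,0,0],[0,0,0,0,0,0],[0,0,0,0,0,0]]' -1 80
```

```text
[0.45995838 0.32141282 0.052     ] [0.45036971 0.32001029 0.052     ]
t: 9.35
tool_pos: [0.453, 0.3142, 0.0566]
eef_rot: [3.116, 0.398, -0.002]
wrist_force: [-0.7, -0.1, -0.3]
finger_gap: 0.846
finger_force: 0.0
t: 9.95
tool_pos: [0.4535, 0.3145, -0.0051]
eef_rot: [3.116, 0.398, -0.001]
wrist_force: [0.7, 0.4, 0.8]
finger_gap: 0.999
finger_force: 0.0
t: 10.75
tool_pos: [0.4537, 0.3148, -0.0046]
eef_rot: [-3.116, -0.398, -0.001]
wrist_force: [-0.8, 0.2, 6.1]
finger_gap: 0.126
finger_force: 78.5
```

The grip is good (gap 0.126). I write an edge tracker that measures the plate pose without viewing pictures, and check it on the starting images.

```bash
cat >> h.py <<'E'
import cv2
from scipy.ndimage import map_coordinates
def track(imgs,p0,z0,w=6,freez=False,it=12):
    """refine plate pose (x,y,yaw[,dz]) from images {name:rgb}; z0=underside height"""
    c=np.array([(-95,65),(-95,-65),(95,-65),(95,65)])/1e3;S=[]
    for k in range(4):
        a,b=c[k],c[(k+1)%4]
        for t in np.linspace(.04,.96,45):
            q=a+(b-a)*t
            if k==3 and -.086<q[0]<-.046: continue
            S.append(q)
    S=np.c_[np.array(S),np.full(len(S),.016)]
    P=lambda p:tf(p,S)+[0,0,z0+(p[3] if freez else 0)]
    p=np.array(list(p0)+([0.] if freez else []),float);G={n:cv2.GaussianBlur(i.astype(np.float32).sum(2)/3,(0,0),.7) for n,i in imgs.items()}
    for j in range(it):
        ww=w if j<it-5 else 2.5
        J=[];E=[]
        for n,g in G.items():
            u=proj(n,P(p));ctr=proj(n,tf(p,[[0,0,.016]])+[0,0,z0])[0]
            k=np.gradient(u,axis=0);nn=np.c_[k[:,1],-k[:,0]];nn/=np.linalg.norm(nn,axis=1)[:,None]
            nn*=np.sign(((u-ctr)*nn).sum(1))[:,None]
            s=np.arange(-ww,ww+.01,.25);xy=u[:,None]+nn[:,None]*s[None,:,None]
            v=map_coordinates(g,[xy[...,1],xy[...,0]],order=1,mode="nearest")
            d=-np.gradient(v,.25,axis=1);m=d.argmax(1);ok=d[np.arange(len(m)),m]>8
            ok&=(m>0)&(m<len(s)-1);e=s[m]
            D=np.stack([(proj(n,P(p+h))-u) for h in 1e-4*np.eye(len(p))],2)/1e-4
            J.append(np.einsum("ij,ijk->ik",nn,D)[ok]);E.append(e[ok])
        J=np.vstack(J);E=np.concatenate(E);W=1/(1+(E/.8)**2)
        p+=np.linalg.lstsq(J*W[:,None]**.5,E*W**.5,rcond=None)[0]
    return p,len(E),np.sqrt((W*E**2).sum()/W.sum())
E
python3 - <<'E'
from h import *
i0={n:cv2.imread(f"pics/{n}0.png")[:,:,::-1] for n in("side","top")}
for k in({"side"},{"top"},{"side","top"}):print(k,track({n:i0[n] for n in k},[.4545,.2876,3.3975],0))
i1={"side":r.snapshot("side"),"top":r.snapshot("top")}
for k in({"side"},{"top"},{"side","top"}):print(k,track({n:i1[n] for n in k},[.4545,.2876,3.3975],0))
s=r.read_state();print(s["t"],s["tool_pos"],s["wrist_force"],s["finger_gap"])
E
```

```text
{'side'} (array([0.45476877, 0.28840026, 3.39696678]), 170, np.float64(0.22757952422387245))
{'top'} (array([0.45507043, 0.28724492, 3.39993511]), 170, np.float64(0.2136824214162681))
{'side', 'top'} (array([0.45495057, 0.28780391, 3.39798528]), 340, np.float64(0.2540594392197664))
{'side'} (array([0.45495417, 0.28865618, 3.39304314]), 133, np.float64(0.27575831450367005))
{'top'} (array([0.45511075, 0.28694202, 3.39799903]), 57, np.float64(0.25152188899793587))
{'side', 'top'} (array([0.45513072, 0.2880538 , 3.39519664]), 188, np.float64(0.2890632728282923))
10.85 [ 0.45373957  0.31472962 -0.00460162] [-0.52912439 -0.56022503  6.2108234 ] 0.12833729580162154
```

```bash
cat >> h.py <<'E'
def pinpos():
    t=crop(6,306,150,510-384,212);s=crop(5,264,165,512-380,233)
    return ray("top",t,.036)[:2],ray("side",s,.036)[:2]
def place(p,th,back,dz,pin,tilt=0):
    """row to carry the held plate from tracked pose p to heading th(deg), notch 'back' m off the pin along -y"""
    s=r.read_state();th=np.radians(th);c,si=np.cos(th),np.sin(th)
    n=np.array(pin)-back*np.array([-si,c]);o=n-np.array([c*-.066-si*.055,si*-.066+c*.055])
    d=th-p[2];M=np.array([[np.cos(d),-np.sin(d)],[np.sin(d),np.cos(d)]])
    T=o+M@(np.array(s["tool_pos"][:2])-p[:2]);A=R.from_rotvec(s["eef_rot"]).as_matrix();y=np.degrees(np.arctan2(A[1,1],A[0,1]))
    print("plate ->",o.round(4));go(T[0],T[1],s["tool_pos"][2]+dz,y+np.degrees(d))
E
python3 - <<'E'
from h import *
print(pinpos())
E
python3 -m handwheel '[[0,0,-0.03,0,0,0],[0,0,-0.1,0,0,0],[0,0,-0.2,0,0,0],[0,0,-0.25,0,0,0],[0,0,-0.25,0,0,0],[0,0,-0.25,0,0,0],[0,0,-0.25,0,0,0]]'
python3 - <<'E'
from h import *
im={"side":r.snapshot("side"),"top":r.snapshot("top")}
for k in({"side"},{"side","top"}):
    p=track({n:im[n] for n in k},[.455,.288,3.396],.07,w=8,freez=True);print(p)
place(p[0],214.5,.007,0,(.6725,.0275))
E
```

```text
(array([0.67159603, 0.02674935]), array([0.67331695, 0.03040233]))
t: 11.55
tool_pos: [0.4526, 0.3139, 0.0688]
eef_rot: [3.115, 0.398, -0.003]
wrist_force: [-1.3, 0.0, -4.5]
finger_gap: 0.124
finger_force: 78.3
(array([4.53849206e-01, 2.87576814e-01, 3.39580947e+00, 3.07534683e-03]), 128, np.float64(0.2941618760888554))
(array([4.54400371e-01, 2.86632615e-01, 3.39825447e+00, 1.34912754e-03]), 193, np.float64(0.2811223196794644))
plate -> [0.583  0.0412]
t 11.65 p [0.4527 0.314  0.0688] yaw -75.4 -> -55.6 j6 1.92 F [-0.3  0.3 -6. ] row [0.178, 0.899, 0.0] [0.0, 0.003, -0.44]
```

```bash
python3 -m handwheel '[[0.04,0.15,0,0,0,-0.1],[0.07,0.3,0,0,0,-0.2],[0.1,0.45,0,0,0,-0.3],[0.13,0.6,0,0,0,-0.4],[0.16,0.75,0,0,0,-0.44],[0.178,0.85,0,0,0,-0.44],[0.178,0.899,0,0,0,-0.44],[0.178,0.899,0,0,0,-0.44],[0.178,0.899,0,0,0,-0.44],[0.178,0.899,0,0,0,-0.44]]'
python3 - <<'E'
from h import *
im={"side":r.snapshot("side"),"top":r.snapshot("top")}
for k in({"side"},{"top"},{"side","top"}):
    p=track({n:im[n] for n in k},[.583,.0412,np.radians(214.5)],.071,w=8,freez=len(k)>0);print(p,np.degrees(p[0][2]))
place(p[0],214.5,.007,-.03,(.6725,.028))
E
```

```text
t: 12.65
tool_pos: [0.5723, 0.068, 0.0696]
eef_rot: [-3.001, -0.929, 0.001]
wrist_force: [0.9, -0.1, -4.2]
finger_gap: 0.127
finger_force: 79.0
(array([5.82907302e-01, 3.98152178e-02, 3.73974748e+00, 3.98311710e-05]), 147, np.float64(0.3666064417942928)) 214.27174695166894
(array([0.55740098, 0.05264515, 3.71578138, 0.14146543]), 47, np.float64(0.7183264347987471)) 212.89859054819289
(array([5.82054938e-01, 4.18657351e-02, 3.73933282e+00, 2.28480061e-03]), 184, np.float64(0.4228760403532316)) 214.2479888240391
plate -> [0.583  0.0417]
t 12.75 p [0.5725 0.0681 0.0699] yaw -55.6 -> -55.3 j6 1.09 F [-0.6  0.  -5.4] row [0.002, 0.002, 0.1] [-0.0, 0.0, -0.006]
```

```bash
python3 -m handwheel '[[0,0,0.03,0,0,0],[0,0,0.07,0,0,0],[0,0,0.1,0,0,0],[0,0,0.1,0,0,0],[0,0,0.1,0,0,0]]' |grep -E "pos|wrist"
python3 - <<'E'
from h import *
im={"side":r.snapshot("side")}
p=track(im,[.5824,.041,np.radians(214.3)],.042,freez=True);print(p)
place(p[0],214.5,.007,-.022,(.6725,.028))
E
python3 -m handwheel '[[0,0,0.02,0,0,0],[0,0,0.04,0,0,0],[0,0,0.06,0,0,0],[0,0,0.07,0,0,0],[0,0,0.07,0,0,0]]'|grep -E "pos|wrist"
python3 -m handwheel '[[0,0,0.01,0,0,0],[0,0,0.01,0,0,0]]'|grep -E "pos|wrist"
```

```text
tool_pos: [0.5726, 0.0669, 0.0394]
wrist_force: [0.5, 0.1, -4.6]
(array([ 0.58449225,  0.0366949 ,  3.73346275, -0.0042442 ]), 145, np.float64(0.3638563959481824))
plate -> [0.583  0.0417]
t 13.3 p [0.5731 0.067  0.0399] yaw -55.6 -> -55.1 j6 1.08 F [-1.1  0.1 -4.5] row [0.004, -0.017, 0.073] [-0.0, 0.0, -0.013]
tool_pos: [0.5725, 0.0669, 0.0183]
wrist_force: [-1.3, 0.5, -4.6]
tool_pos: [0.573, 0.067, 0.0158]
wrist_force: [0.6, -0.2, -6.4]
```

```bash
for k in 1; do python3 -m handwheel '[[0,0,0.012,0,0,0],[0,0,0.012,0,0,0]]'|grep -E "pos|wrist"
python3 -m handwheel '[[0,0,0.006,0,0,0],[0,0,0.006,0,0,0]]'|grep -E "pos|wrist"
python3 -m handwheel '[[0,0,0.005,0,0,0],[0,0,0.005,0,0,0]]'|grep -E "pos|wrist"; done
python3 - <<'E'
from h import *
p=track({"side":r.snapshot("side"),"top":r.snapshot("top")},[.5834,.041,np.radians(214.2)],.014,freez=True);print(p)
p=track({"side":r.snapshot("side")},[.5834,.041,np.radians(214.2)],.014);print(p,"notch",tf(p[0],[(-.066,.055,0)]))
place(p[0],214.5,0,0,(.6725,.028))
E
```

```text
tool_pos: [0.5728, 0.0669, 0.0121]
wrist_force: [-0.1, 0.3, -5.0]
tool_pos: [0.5729, 0.067, 0.0104]
wrist_force: [-1.1, 0.0, -5.0]
tool_pos: [0.5732, 0.067, 0.0094]
wrist_force: [-1.3, 0.3, -0.2]
(array([ 5.83173329e-01,  4.09928758e-02,  3.74512253e+00, -1.16987009e-03]), 168, np.float64(0.37376910804758046))
(array([0.58272681, 0.041776  , 3.73931575]), 138, np.float64(0.3374177187920604)) notch [[0.66823557 0.03345423 0.        ]]
plate -> [0.587  0.0359]
t 14.75 p [0.5732 0.067  0.0094] yaw -55.6 -> -55.4 j6 1.08 F [-1.8 -0.2  0.8] row [0.0, 0.024, 0.0] [0.0, -0.0, -0.006]
```

The plate rests on the bed with the pin in the notch's flare. I slide it in.

```bash
python3 -m handwheel '[[0,0.008,0,0,0,0],[0,0.013,0,0,0,0],[0,0.013,0,0,0,0]]'|grep -E "pos|wrist"
python3 -m handwheel '[[0,0.005,0,0,0,0],[0,0.005,0,0,0,0]]'|grep -E "pos|wrist"
python3 -m handwheel '[[0,0.005,0,0,0,0],[0,0.005,0,0,0,0]]'|grep -E "pos|wrist"
python3 -c "
from h import *
p=track({'side':r.snapshot('side')},[.586,.037,np.radians(214.2)],.014);print(p,'notch',tf(p[0],[(-.066,.055,0)]))"
```

```text
tool_pos: [0.5758, 0.0639, 0.0094]
wrist_force: [-1.6, 3.0, 3.6]
tool_pos: [0.5767, 0.0628, 0.0094]
wrist_force: [-0.7, 4.4, 3.2]
tool_pos: [0.5775, 0.0615, 0.0094]
wrist_force: [-1.9, 5.3, 4.2]
(array([0.58701892, 0.03653217, 3.74001608]), 144, np.float64(0.3719862618139563)) notch [[0.67253349 0.02827028 0.        ]]
```

```bash
python3 -m handwheel '[[0,0,0,0,0,0],[0,0,0,0,0,0],[0,0,0,0,0,0],[0,0,0,0,0,0],[0,0,0,0,0,0]]' 1 && python3 -m handwheel '[[0,0,-0.1,0,0,0],[0,0,-0.25,0,0,0],[0,0,-0.33,0,0,0],[0,0,-0.33,0,0,0],[0,0,-0.33,0,0,0],[0,0,-0.33,0,0,0]]' -1 30
cat >> h.py <<'E'
def plat(p,x,y): return tf(p,[(x,y,0)])[0,:2]
E
python3 - <<'E'
from h import *
p=track({'side':r.snapshot('side'),"top":r.snapshot("top")},[.587,.0365,np.radians(214.2)],.014);print(p,'notch',tf(p[0],[(-.066,.055,0)]))
p=p[0];T=plat(p,0,-.1);go(T[0],T[1],.1,np.degrees(p[2])+90);go(T[0],T[1],-.008,np.degrees(p[2])+90)
E
```

```text
t: 16.0
tool_pos: [0.5769, 0.0611, 0.009]
eef_rot: [3.001, 0.928, -0.0]
wrist_force: [1.0, 0.1, 0.1]
finger_gap: 0.956
finger_force: 0.0
t: 16.6
tool_pos: [0.576, 0.0612, 0.1069]
eef_rot: [-3.001, -0.928, 0.003]
wrist_force: [1.2, -0.1, -0.6]
finger_gap: 0.002
finger_force: 0.0
(array([0.58728496, 0.03567958, 3.75192305]), 182, np.float64(0.41915457447560794)) notch [[0.67289184 0.02843647 0.        ]]
t 16.7 p [0.5759 0.0611 0.1067] yaw -55.6 -> -55.0 j6 1.07 F [ 0.7 -0.2  0.3] row [-0.02, -0.242, 0.023] [-0.001, 0.003, -0.014]
t 16.7 p [0.5759 0.0611 0.1067] yaw -55.6 -> -55.0 j6 1.07 F [ 0.7 -0.2  0.3] row [-0.019, -0.241, 0.383] [-0.001, 0.003, -0.014]
```

```bash
python3 -m handwheel '[[-0.02,-0.15,0,0,0,0],[-0.02,-0.242,0,0,0,0],[-0.02,-0.242,0,0,0,0],[-0.02,-0.242,0.15,0,0,0],[-0.02,-0.242,0.3,0,0,0],[-0.02,-0.242,0.38,0,0,0],[-0.02,-0.242,0.38,0,0,0],[-0.02,-0.242,0.38,0,0,0]]'
python3 - <<'E'
from h import *
p=track({'side':r.snapshot('side'),"top":r.snapshot("top")},[.587,.0365,np.radians(214.2)],.014);print(p,'notch',tf(p[0],[(-.066,.055,0)]))
E
python3 -m handwheel '[[0,0.02,0,0,0,0],[0,0.04,0,0,0,0],[0,0.05,0,0,0,0],[0,0.05,0,0,0,0]]'
cat >> h.py <<'E'
def arc(phis,pin=(.6727,.0284)):
    s=r.read_state();A=R.from_rotvec(s["eef_rot"]);v=np.array([*s["tool_pos"][:2],0])-[*pin,0]
    for f in phis:
        d=A.inv().apply(R.from_euler("z",f,degrees=True).apply(v)-v)/.3;print(f,d.round(3).tolist(),round(-f/45,3))
E
python3 -c "
from h import *
p=track({'side':r.snapshot('side')},[.587,.0365,np.radians(214.2)],.014);print(p,'notch',tf(p[0],[(-.066,.055,0)]))
arc(range(3,49,3))"
```

```text
t: 17.5
tool_pos: [0.5311, 0.1175, -0.0062]
eef_rot: [-3.001, -0.928, 0.002]
wrist_force: [-0.0, 0.4, -0.1]
finger_gap: -0.001
finger_force: 0.0
(array([0.58776685, 0.03644358, 3.74093238]), 201, np.float64(0.42578221847374503)) notch [[0.67328895 0.02826005 0.        ]]
t: 18.0
tool_pos: [0.5402, 0.105, -0.0054]
eef_rot: [3.002, 0.927, 0.002]
wrist_force: [0.6, -0.2, -0.1]
finger_gap: 0.005
finger_force: 0.0
(array([0.58658134, 0.03700426, 3.73689216]), 110, np.float64(0.38168093875952785)) notch [[0.67206968 0.02847528 0.        ]]
3 [-0.024, 0.012, -0.0] -0.067
6 [-0.047, 0.026, -0.0] -0.133
9 [-0.069, 0.04, -0.0] -0.2
12 [-0.091, 0.056, -0.0] -0.267
15 [-0.112, 0.073, -0.0] -0.333
18 [-0.132, 0.091, -0.0] -0.4
21 [-0.151, 0.11, -0.0] -0.467
24 [-0.168, 0.13, -0.0] -0.533
27 [-0.185, 0.151, -0.0] -0.6
30 [-0.201, 0.173, -0.0] -0.667
33 [-0.215, 0.195, -0.0] -0.733
36 [-0.229, 0.218, -0.0] -0.8
39 [-0.241, 0.242, -0.0] -0.867
42 [-0.252, 0.267, -0.0] -0.933
45 [-0.261, 0.292, -0.0] -1.0
48 [-0.269, 0.317, -0.0] -1.067
```

```bash
python3 -m handwheel '[[0,0.01,0.005,0,0,0],[0,0.01,0.005,0,0,0]]'|grep -E "pos|wrist"
python3 -m handwheel '[[0,0.01,0,0,0,0],[0,0.01,0,0,0,0]]'|grep -E "pos|wrist"
python3 -m handwheel '[[0,0.01,0,0,0,0],[0,0.01,0,0,0,0]]'|grep -E "pos|wrist"
python3 -m handwheel '[[0,0.01,0,0,0,0],[0,0.01,0,0,0,0]]'|grep -E "pos|wrist"
python3 -c "
from h import *
p=track({'side':r.snapshot('side')},[.587,.0365,np.radians(214.2)],.014);print(p,'notch',tf(p[0],[(-.066,.055,0)]))
arc(range(3,49,3))"
```

```text
tool_pos: [0.5412, 0.1028, -0.0076]
wrist_force: [-0.4, -0.2, 0.2]
tool_pos: [0.5429, 0.1003, -0.0075]
wrist_force: [0.3, -0.2, -0.4]
tool_pos: [0.5432, 0.0982, -0.0077]
wrist_force: [-5.4, 4.8, 2.5]
tool_pos: [0.5429, 0.0962, -0.0078]
wrist_force: [-10.6, 8.6, 7.5]
(array([0.58854545, 0.03350472, 3.77367239]), 121, np.float64(0.3855354721762602)) notch [[0.6742896  0.02812508 0.        ]]
3 [-0.022, 0.013, 0.0] -0.067
6 [-0.044, 0.026, 0.0] -0.133
9 [-0.065, 0.041, 0.0] -0.2
12 [-0.085, 0.057, 0.0] -0.267
15 [-0.104, 0.074, 0.0] -0.333
18 [-0.122, 0.092, 0.0] -0.4
21 [-0.139, 0.111, 0.0] -0.467
24 [-0.155, 0.131, 0.0] -0.533
27 [-0.17, 0.151, 0.0] -0.6
30 [-0.185, 0.173, 0.0] -0.667
33 [-0.197, 0.195, 0.0] -0.733
36 [-0.209, 0.217, 0.0] -0.8
39 [-0.22, 0.241, 0.0] -0.867
42 [-0.229, 0.264, -0.0] -0.933
45 [-0.237, 0.289, -0.0] -1.0
48 [-0.244, 0.313, -0.0] -1.067
```

```bash
python3 -m handwheel '[[-0.022,0.013,0,0,0,-0.067],[-0.044,0.026,0,0,0,-0.133],[-0.065,0.041,0,0,0,-0.2],[-0.085,0.057,0,0,0,-0.267],[-0.104,0.074,0,0,0,-0.333],[-0.122,0.092,0,0,0,-0.4],[-0.139,0.111,0,0,0,-0.467],[-0.139,0.111,0,0,0,-0.467]]'
python3 -c "
from h import *
im={'side':r.snapshot('side'),'top':r.snapshot('top')}
g=np.array([.6727,.0284])-tf([0,0,np.radians(237)],[(-.066,.055,0)])[0,:2]
for k in(['side'],['side','top']):
  p=track({n:im[n] for n in k},[*g,np.radians(237)],.014,w=10);print(p,np.degrees(p[0][2]),'notch',tf(p[0],[(-.066,.055,0)]))
arc(range(3,49,3))"
```

```text
t: 19.7
tool_pos: [0.5279, 0.0439, -0.0078]
eef_rot: [-2.779, -1.461, 0.007]
wrist_force: [-7.4, 0.5, 4.6]
finger_gap: 0.001
finger_force: 4.0
(array([5.93808359e-01, 3.04657737e-03, 4.15249439e+00]), 127, np.float64(0.3236750500407203)) 237.92040283756094 notch [[0.67546286 0.02975878 0.        ]]
(array([5.93813740e-01, 2.88107794e-03, 4.15237321e+00]), 200, np.float64(0.46174005350158237)) 237.91345993806422 notch [[0.67547148 0.02958339 0.        ]]
3 [-0.022, 0.013, 0.0] -0.067
6 [-0.043, 0.027, 0.0] -0.133
9 [-0.064, 0.041, 0.0] -0.2
12 [-0.084, 0.057, 0.0] -0.267
15 [-0.103, 0.074, 0.0] -0.333
18 [-0.121, 0.092, 0.0] -0.4
21 [-0.138, 0.111, -0.0] -0.467
24 [-0.154, 0.131, -0.0] -0.533
27 [-0.169, 0.152, -0.0] -0.6
30 [-0.182, 0.173, -0.0] -0.667
33 [-0.195, 0.195, -0.0] -0.733
36 [-0.207, 0.217, -0.0] -0.8
39 [-0.217, 0.241, -0.0] -0.867
42 [-0.226, 0.264, -0.0] -0.933
45 [-0.234, 0.289, -0.0] -1.0
48 [-0.241, 0.313, -0.0] -1.067
```

```bash
python3 -m handwheel '[[-0.022,0.013,0,0,0,-0.067],[-0.043,0.027,0,0,0,-0.133],[-0.064,0.041,0,0,0,-0.2],[-0.084,0.057,0,0,0,-0.267],[-0.103,0.074,0,0,0,-0.333],[-0.121,0.092,0,0,0,-0.4],[-0.138,0.111,0,0,0,-0.467],[-0.154,0.131,0,0,0,-0.533],[-0.154,0.131,0,0,0,-0.533]]'
python3 -c "
from h import *
im={'side':r.snapshot('side'),'top':r.snapshot('top')}
g=np.array([.675,.029])-tf([0,0,np.radians(261)],[(-.066,.055,0)])[0,:2]
for k in(['side'],['side','top']):
  p=track({n:im[n] for n in k},[*g,np.radians(261)],.014,w=10);print(p,np.degrees(p[0][2]),'notch',tf(p[0],[(-.066,.055,0)]))
arc(range(1,16),(.6745,.029))"
```

```text
t: 20.7
tool_pos: [0.5345, -0.0166, -0.0078]
eef_rot: [-2.414, -2.006, 0.005]
wrist_force: [-6.5, -2.3, 3.8]
finger_gap: 0.001
finger_force: 3.5
(array([ 0.61106603, -0.02765443,  4.55844964]), 107, np.float64(0.3732030543394426)) 261.17992569375133 notch [[0.67553555 0.02913184 0.        ]]
(array([ 0.61065212, -0.02835357,  4.55452542]), 184, np.float64(0.4598209651619309)) 260.95508401511785 notch [[0.67534399 0.02817927 0.        ]]
1 [-0.007, 0.004, -0.0] -0.022
2 [-0.015, 0.008, -0.0] -0.044
3 [-0.022, 0.013, -0.0] -0.067
4 [-0.029, 0.017, -0.0] -0.089
5 [-0.037, 0.022, -0.0] -0.111
6 [-0.044, 0.027, -0.0] -0.133
7 [-0.051, 0.032, -0.0] -0.156
8 [-0.058, 0.037, -0.0] -0.178
9 [-0.064, 0.042, -0.0] -0.2
10 [-0.071, 0.047, -0.0] -0.222
11 [-0.078, 0.053, -0.0] -0.244
12 [-0.084, 0.058, -0.0] -0.267
13 [-0.091, 0.064, -0.0] -0.289
14 [-0.097, 0.07, -0.0] -0.311
15 [-0.103, 0.076, -0.0] -0.333
```

```bash
python3 -m handwheel '[[-0.015,0.008,0,0,0,-0.044],[-0.029,0.017,0,0,0,-0.089],[-0.044,0.027,0,0,0,-0.133],[-0.058,0.037,0,0,0,-0.178],[-0.071,0.047,0,0,0,-0.222],[-0.078,0.053,0,0,0,-0.244],[-0.078,0.053,0,0,0,-0.244]]'
python3 -c "
from h import *
im={'side':r.snapshot('side'),'top':r.snapshot('top')}
g=np.array([.675,.029])-tf([0,0,np.radians(272)],[(-.066,.055,0)])[0,:2]
for k in(['side'],['side','top']):
  p=track({n:im[n] for n in k},[*g,np.radians(272)],.014,w=8);print(p,np.degrees(p[0][2]),'notch',tf(p[0],[(-.066,.055,0)]))
arc([.5,1,1.5,2,2.5,3,4,5],(.6745,.029))"
```

```text
t: 21.5
tool_pos: [0.5456, -0.0421, -0.0078]
eef_rot: [-2.212, -2.226, 0.005]
wrist_force: [-6.2, -1.5, 4.4]
finger_gap: 0.003
finger_force: 4.1
(array([ 0.62402178, -0.03784811,  4.76011306]), 101, np.float64(0.3069004940612129)) 272.73438807989834 notch [[0.67581056 0.03070057 0.        ]]
(array([ 0.62397847, -0.03811317,  4.75329543]), 210, np.float64(0.5729982086287988)) 272.3437669811013 notch [[0.67623339 0.03008084 0.        ]]
0.5 [-0.004, 0.002, -0.0] -0.011
1 [-0.007, 0.004, -0.0] -0.022
1.5 [-0.011, 0.006, -0.0] -0.033
2 [-0.015, 0.008, -0.0] -0.044
2.5 [-0.019, 0.011, -0.0] -0.056
3 [-0.022, 0.013, -0.0] -0.067
4 [-0.029, 0.017, -0.0] -0.089
5 [-0.037, 0.022, -0.0] -0.111
```

Small steps now until the stop pushes back.

```bash
f() { grep -E "tool_pos|wrist"; }
python3 -m handwheel '[[-0.007,0.004,0,0,0,-0.022],[-0.007,0.004,0,0,0,-0.022]]'|f
python3 -m handwheel '[[-0.007,0.004,0,0,0,-0.022],[-0.007,0.004,0,0,0,-0.022]]'|f
python3 -m handwheel '[[-0.004,0.003,0,0,0,-0.011],[-0.004,0.003,0,0,0,-0.011]]'|f
python3 -m handwheel '[[-0.004,0.003,0,0,0,-0.011],[-0.004,0.003,0,0,0,-0.011]]'|f
```

```text
tool_pos: [0.5467, -0.044, -0.0078]
wrist_force: [-7.8, -0.7, 5.7]
tool_pos: [0.5479, -0.046, -0.0078]
wrist_force: [-6.9, -0.5, 5.0]
tool_pos: [0.5483, -0.0469, -0.0079]
wrist_force: [-8.6, 2.6, 6.2]
tool_pos: [0.5484, -0.0476, -0.008]
wrist_force: [-10.6, 4.3, 8.4]
```

```bash
f() { grep -E "tool_pos|wrist"; }
python3 -m handwheel '[[0,0.004,0,0,0,0],[0,0.004,0,0,0,0]]'|f
python3 -m handwheel '[[0,0.004,0,0,0,0],[0,0.004,0,0,0,0]]'|f
python3 -m handwheel '[[0,0.004,0,0,0,0],[0,0.004,0,0,0,0]]'|f
python3 -c "
from h import *
im={'side':r.snapshot('side'),'top':r.snapshot('top')}
g=np.array([.675,.029])-tf([0,0,np.radians(274)],[(-.066,.055,0)])[0,:2]
for k in(['side'],['side','top']):
  p=track({n:im[n] for n in k},[*g,np.radians(274)],.014,w=8);print(p,np.degrees(p[0][2]),'notch',tf(p[0],[(-.066,.055,0)]))
"
```

```text
tool_pos: [0.5485, -0.0475, -0.0081]
wrist_force: [-14.8, 4.0, 12.6]
tool_pos: [0.5485, -0.0475, -0.0081]
wrist_force: [-17.9, 3.0, 16.5]
tool_pos: [0.5485, -0.0475, -0.0082]
wrist_force: [-21.2, 2.0, 19.9]
(array([ 0.62701261, -0.03983993,  4.80644048]), 98, np.float64(0.3104335864834053)) 275.388754172297 notch [[0.67557128 0.03103359 0.        ]]
(array([ 0.62638651, -0.04110236,  4.78784424]), 206, np.float64(0.48525535482949766)) 274.3232677451385 notch [[0.67625469 0.02885594 0.        ]]
```

The plate is hard against the stop, so I retreat and raise.

```bash
python3 -m handwheel '[[0,-0.02,0,0,0,0],[0,-0.15,0,0,0,0],[0,-0.15,0,0,0,0],[0,-0.15,-0.15,0,0,0],[0,-0.15,-0.3,0,0,0],[0,-0.15,-0.45,0,0,0],[0,-0.15,-0.6,0,0,0],[0,-0.15,-0.73,0,0,0],[0,-0.15,-0.73,0,0,0],[0,-0.15,-0.73,0,0,0]]'
python3 -c "
from h import *
im={'side':r.snapshot('side'),'top':r.snapshot('top')}
g=np.array([.675,.029])-tf([0,0,np.radians(274)],[(-.066,.055,0)])[0,:2]
for k in(['side'],['top'],['side','top']):
  p=track({n:im[n] for n in k},[*g,np.radians(274)],.014,w=6);print(p,np.degrees(p[0][2]),'notch',tf(p[0],[(-.066,.055,0)]),'cup',tf(p[0],[(.03,.018,0)]))
K=ray('top',crop(6,306,150,711-384,195),.197);print(K)
go(.6445,-.068,.205)
"
```

```text
t: 24.1
tool_pos: [0.5117, -0.0508, 0.2124]
eef_rot: [2.155, 2.283, 0.002]
wrist_force: [0.0, 0.3, 0.4]
finger_gap: -0.0
finger_force: 0.0
(array([ 0.62647158, -0.04011598,  4.80105518]), 143, np.float64(0.24319051005056666)) 275.0801990157441 notch [[0.67541122 0.03049501 0.        ]] cup [[ 0.64705738 -0.06840423  0.        ]]
(array([ 0.62927905, -0.04159791,  4.81433362]), 73, np.float64(0.4063685104459519)) 275.8409973457525 notch [[0.6772768  0.02965668 0.        ]] cup [[ 0.65023864 -0.06961033  0.        ]]
(array([ 0.62693796, -0.04101619,  4.8011334 ]), 214, np.float64(0.35133915576079044)) 275.08468062261335 notch [[0.67587207 0.02959863 0.        ]] cup [[ 0.64752596 -0.06930283  0.        ]]
[ 0.64205752 -0.0708572   0.197     ]
t 24.2 p [ 0.5103 -0.0506  0.2104] yaw 3.3 -> 3.3 j6 -0.16 F [-0.1  0.2 -0.7] row [-0.084, 0.443, 0.017] [-0.002, -0.0, -0.0]
```

```bash
f() { grep -E "t:|tool_pos|wrist"; }
python3 -m handwheel '[[-0.04,0.16,0,0,0,0],[-0.06,0.32,0,0,0,0],[-0.084,0.443,0,0,0,0],[-0.084,0.443,0.05,0,0,0],[-0.084,0.443,0.1,0,0,0],[-0.084,0.443,0.12,0,0,0],[-0.084,0.443,0.12,0,0,0]]'|f
python3 -m handwheel '[[0,0,0.02,0,0,0],[0,0,0.04,0,0,0],[0,0,0.04,0,0,0]]'|f
python3 -m handwheel '[[0,0,0.02,0,0,0],[0,0,0.04,0,0,0],[0,0,0.04,0,0,0]]'|f
python3 -m handwheel '[[0,0,0.02,0,0,0],[0,0,0.03,0,0,0],[0,0,0.03,0,0,0]]'|f
```

```text
t: 24.9
tool_pos: [0.6428, -0.0679, 0.1734]
eef_rot: [-2.154, -2.282, 0.004]
wrist_force: [-0.3, 0.1, 1.1]
t: 25.2
tool_pos: [0.6451, -0.0681, 0.1635]
eef_rot: [2.156, 2.285, 0.0]
wrist_force: [0.4, 0.4, 0.7]
t: 25.5
tool_pos: [0.6451, -0.0681, 0.1509]
eef_rot: [-2.156, -2.285, 0.0]
wrist_force: [-0.1, -0.2, -0.6]
t: 25.8
tool_pos: [0.6451, -0.0681, 0.142]
eef_rot: [-2.156, -2.284, 0.0]
wrist_force: [0.0, 0.1, -0.1]
```

No contact force yet, which is unexpected, so I look.

Run:
```python
from h import *
i=r.snapshot("side")[:,:,::-1];j=r.snapshot("top")[:,:,::-1]
p=r.read_state()["tool_pos"];print(p,proj("side",[p,[p[0],p[1],p[2]+.029],[.6445,-.069,.197]]),proj("top",[p,[.6445,-.069,.197]]))
cv2.imwrite("pics/a5.png",np.hstack([cv2.resize(i[110:240,255:355],None,fx=4.5,fy=4.5,interpolation=cv2.INTER_CUBIC),cv2.resize(j[120:250,300:375],None,fx=4.5,fy=4.5,interpolation=cv2.INTER_CUBIC)]))
```

```text
[ 0.64488809 -0.06811242  0.14215013] [[307.69186    175.6618641 ]
 [307.61267645 169.46596932]
 [307.74216167 163.67119376]] [[357.49717244 185.83266708]
 [359.48689188 181.26850897]]
```

View pics/a5.png

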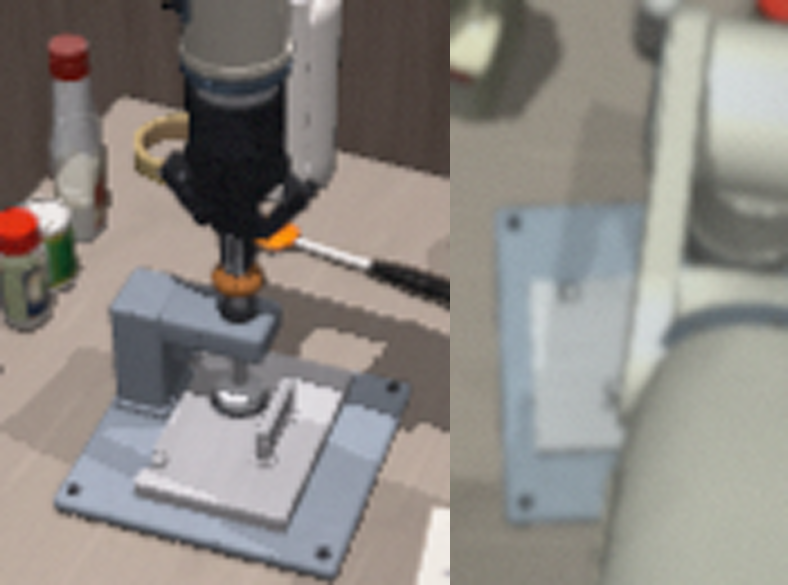

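The knob at crop (237,280) has already gone down with the fingers; it just exerts no force at rest. I keep pushing to the end stop.

```bash
f() { grep -E "tool_pos|wrist"; }
python3 -m handwheel '[[0,0,0.01,0,0,0],[0,0,0.01,0,0,0]]'|f
python3 -m handwheel '[[0,0,0.01,0,0,0],[0,0,0.01,0,0,0]]'|f
python3 -m handwheel '[[0,0,0.007,0,0,0],[0,0,0.007,0,0,0]]'|f
python3 -m handwheel '[[0,0,0.005,0,0,0],[0,0,0.005,0,0,0]]'|f
```

```text
tool_pos: [0.645, -0.0681, 0.1393]
wrist_force: [1.0, -0.1, 0.9]
tool_pos: [0.6451, -0.0681, 0.1363]
wrist_force: [-0.6, 0.4, 1.1]
tool_pos: [0.6453, -0.0681, 0.1358]
wrist_force: [-4.6, 0.7, 12.6]
tool_pos: [0.6454, -0.0681, 0.1357]
wrist_force: [-9.3, 1.5, 22.7]
```

The end stop came at reading 0.1358 (0.136 predicted), so the tamper is fully down. I retreat and check the plate.

```bash
python3 -m handwheel '[[0,0,-0.1,0,0,0],[0,0,-0.25,0,0,0],[0,0,-0.35,0,0,0],[0,-0.15,-0.35,0,0,0],[0,-0.3,-0.35,0,0,0],[0,-0.4,-0.35,0,0,0],[0,-0.4,-0.35,0,0,0],[0,-0.4,-0.35,0,0,0]]'
python3 - <<'E'
from h import *
i=r.snapshot('side')
p=track({'side':i},[.6267,-.0405,4.801],.014);print(p,np.degrees(p[0][2]),'notch',tf(p[0],[(-.066,.055,0)]))
cv2.imwrite("pics/a6.png",cv2.resize(i[120:240,235:395,::-1],None,fx=5,fy=5,interpolation=cv2.INTER_CUBIC))
E
```

```text
t: 27.5
tool_pos: [0.5257, -0.0752, 0.2384]
eef_rot: [2.156, 2.284, 0.001]
wrist_force: [0.5, 0.7, -0.7]
finger_gap: 0.0
finger_force: 0.0
(array([ 0.62638768, -0.03959709,  4.79713389]), 149, np.float64(0.26495808351652766)) 274.85552587198566 notch [[0.67560383 0.03082145 0.        ]]
```

View pics/a6.png

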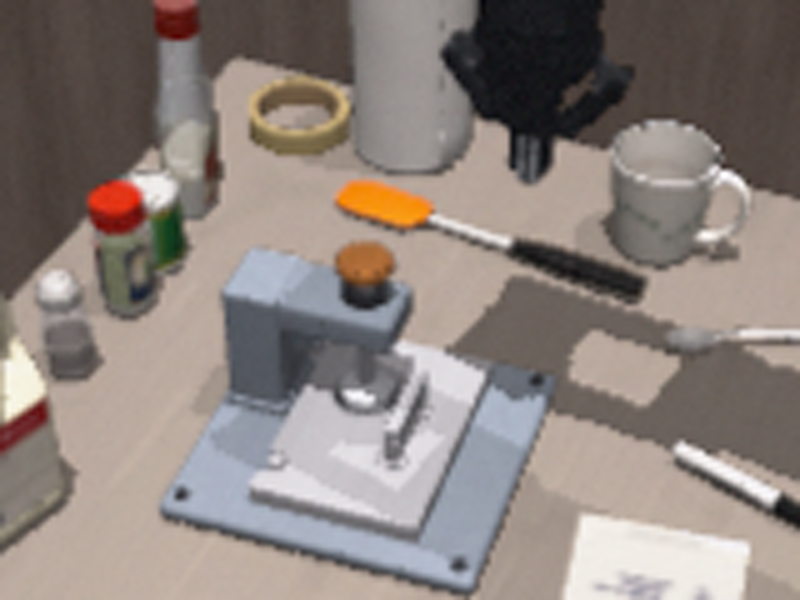

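The plate lies flush with its notch on the pin at crop (278,458). The tamper is down in the cup at (362,395), the mug is in place, and the arm is clear.

```bash
python3 -c "
from station import r
print(r.hand_in())"
```

```text
the job is handed in; nothing more can be done
None
```

The job is handed in (verdict not shown): by my last measurements the plate lies home against pin and stop with the tamper fully down in its cup, the arm is clear, and I saw no bystander disturbed, though I checked only the mug in the final picture.

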